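# Stand the sample plate up and bring the probe arm onto it

## Robot

A 6-joint arm with a two-finger parallel gripper is mounted at the origin on the work surface. World frame = base frame: x ahead of the robot, y to its left, z up, the work surface at z = 0. Lengths are in m, angles in rad, forces in N, time in s.
With the tool pointing down it reaches from about 0.4 to 0.925 m from the base axis. Payload 3.4 kg.
Tool frame: the origin (TCP) lies between the finger pads; the fingertips stand 14 mm ahead of it and the grasp point (between the pads) lies 5 mm behind it; z points along the fingers, y is the line along which they close (so a half turn about z gives the same grasp; the last joint's range is limited). The gripper opens to 85 mm and grips with 20 to 120 N. Pads are 22 mm wide; open, the fingers measure 114 mm over their backs; the gripper's body (76 mm by 85 mm) begins 54 mm behind the grasp point. The pads swing forward as they close: fully open they stand 13 mm farther back than shut.
Start: joints at [-1.21, 0.307, 1.506, -0, 1.328, -0.073], TCP at [0.242, -0.522, 0.245] pointing down, gripper open.
Joint ranges: [-3.12, 3.12], [-1.05, 2.28], [0.14, 2.33], [-1.42, 4.57], [0.1, 2.73], [-2.68, 2.68]. Speed limits (rad/s): [2.57, 2.57, 3.14, 3.14, 3.14, 3.14].

## Interface

Orientations are given as a unit quaternion [x, y, z, w].
In Python, from plant import telemetry, read_camera, calibration, env, nets gives the robot as it stands.
- The arm moves only by the tool play_rows, never from a script. Its argument "series" is a list of rows, each an object of numbers: "grip": the opening, from 0 (shut) to 1 (fully open); "x", "y", "z": the shift along the tool's x, y, z normalised to -1 to 1, where 1 is 500 mm; "twist": the turn about the tool's z normalised to -1 to 1, where 1 is 180 degrees. In form: [{"grip": .., "x": .., "y": .., "z": .., "twist": ..}, ...]. A call has 1 to 12 rows; each row is the pose to reach, as a shift and turn from the pose commanded when the call began, along the tool's axes at that moment, turning the shorter way round; what a row does not reach only later rows make up. A row lasts 1/12 s, in which the tool goes at most 41.7 mm and 7.16 degrees, less where a joint would pass 70% of its speed; a pose out of reach is approached as far as the arm can. A call with a number of a shift or a turn outside -1 to 1 is refused whole. A call with a gripper value outside its range is refused whole. The fingers move at their own pace and stop on an object; "force" is the grip in N (left out, the last holds). Time passes only in rows, so rows that repeat a pose let the fingers close. It gives the time, the measured TCP pose, the force, the opening and the grip force at its end, in the units of the state.
- telemetry.read_state(): the state, without advancing time (a new reading comes with each control period).
- read_camera(name): name is "side" or "top" or "wrist"; returns (picture, depth): 400x640x3 uint8, blue, green, red; 400x640 float32, m along the optical axis (not along the pixel's ray), 0 where there is no reading.
- calibration(name): a dict with "fx", "fy", "cx", "cy" (pixels), "k1" (the pictures are not rectified: a ray, as slopes to the right and down, at radius r is drawn at 1 + k1 r^2 times it, then the intrinsics apply), "origin" and "rotation" of the camera in the world. Camera axes: x right, y down, z forward; pixel columns grow to the right and rows downward; lengths in m; the calibration is good to about 2 mm. A picture is of the moment at which its call begins: read the wrist's pose just before it. calibration takes no time and is no camera call; for the wrist camera it gives the pose at the moment of the call.
- env.sign_off(): hands the job in; it is judged then, once.
Trained networks look in the newest picture that a camera, given by its name, has taken for a name from the list of things; names that differ only in an ending like _2 or _b are one class to them, and where a whole thing is asked for, a point or a joint stands for the part that bears it (a point fixed in the world has none). Each returns a list of dicts, best first, with "confidence" (0 to 1); they miss things now and then, are a little off and sometimes report something else, mostly with a low value. They report only what shows in the picture. A call takes as long as a camera call. They do not tell look-alikes from the thing itself.
- nets.boxes_of(name, camera): "position" ([x, y, z] in m, in the coordinates of the camera as it stood for that picture, good to about 4 mm: the middle of the surface that is visible of it).
- nets.trace(name, camera): "pixels" (400x640 bool, what is visible of it).
- nets.place_of(name, camera): "position" ([x, y, z] in m, in the coordinates of the camera as it stood for that picture, good to about 4 mm: a listed point, or the origin of a listed thing).
The state is a dict: "clock": time; "qpos": joint angles; "qd": joint speeds; "tau": joint torques, N m; "ee_pos": TCP position; "ee_rot": TCP orientation; "ft_force": force on the tool from outside, world axes, zero at the start; "torque": the same for the moment, N m; "width": opening from 0.0 (shut) to 1.0 (fully open); "grasp_force": force on a finger pad.
Only numpy, scipy, OpenCV 4.12 (cv2) and the standard library are available. Lean on these libraries where they do the work, as an engineer would, in place of code of your own. Each camera call takes 0.05 s, during which the arm holds its last target. There are 200 camera calls.

## Task

Swing the probe arm clear, away from the fence, until it points back to the robot's side of the table instead of across the platform; then tip the flat aluminium plate up on its far edge so that it stands lengthwise on the platform, leaning flat against the fence and centred on it. Then swing the probe arm back until its spring tip presses on the plate, clearly pushed in but not to its end, and let go of everything; leave the other items where they are.

Things in the scene. Friction and masses are not known exactly. Their poses are not given: they have to be found in the camera images.
- station: Fixed probe station, origin on the table, +x away from the robot. In its frame (mm): base x -105..135, y -170..230, 12 high; black platform on a block, top at 80, x -85..60, y -65..65; low micrometer drives (below 60) out to x 122 and y -132; arm post, diameter 25, at x -38, y 170. The space before the platform is free for |y|<90 once the arm is out.
- fence: Fixed black angle bracket on the platform, yaw as the station, shifted up to 8 mm along the station's x. Origin: foot line of its front face, mid-width, at platform height (80 mm). The face, 90 mm wide (y) and 99 mm high, looks to -x (robot) and leans back by 8 degrees.
- plate: Loose aluminium plate, 110 (x) x 90 (y) x 8 mm, 0.14-0.28 kg, copper patch on top. Origin: centre of underside, z up. It lies before the fence, +x edge 4-16 mm from the fence's foot, -x edge jutting 17 mm or more over the platform's front, free below (68 mm). Stood up: copper face on the fence, underside to the robot, origin near the fence's in x and y, 55 mm above it.
- probe_arm (a joint): Angle of the arm about its vertical hinge, rad. 0: it reaches along the station's -y, across the fence's front, tip pointing at the fence; grows as it swings towards the robot (1.57: along the station's -x); stops at -0.15 and 1.8. Starts over the plate, where it blocks the tipping. It stays where left: hinge friction 0.3 N m, about 2.2 N at the pin.
- probe_hinge (a point): On the hinge axis at rod height (145 mm above the table). The arm is a 10 mm round brass rod, with an 18 mm radius black hub here.
- probe_pin (a point): Vertical steel handle pin standing on the arm, 14 mm in diameter, 135 mm from the hinge axis; it stands free from 152 mm to 207 mm above the table; this point is on its axis at 185 mm height. Push or hold it to swing the arm.
- tip_end (a point): End of the spring tip, 170 mm along the arm from the hinge, at 145 mm height (65 over the platform): a 7 mm brass plunger pointing sideways off the arm (to the fence at angle 0), its end 46.4 mm from the rod's axis when free, in a 22 mm aluminium block at the arm's end (181 mm from the hinge).
- spring_tip (a joint): How far the spring tip is pushed in, m: 0 free, 0.012 fully in; 60 N/m plus 0.36 N at the start, so 1.1 N fully in, less than the hinge friction holds. With the plate standing on the fence it is half in at a probe_arm angle between -0.06 and 0.06, depending on the fence.
- objective: Loose microscope objective, steel, 32 mm diameter, 42 mm high, standing on the right front corner of the station's base. Leave alone.
- driver: Loose screwdriver, 150 mm, lying on the base between the platform and the post, along x. Leave alone.
- screw_tray: Loose grey plastic tray 90 x 70 x 25 mm on the table to the right of the front of the station. Leave alone.
There are look-alikes about, which are no part of the job. What is meant by the plate is not yellow, and is the larger of those in its own colour.

How it is judged:
By the outcome, as a careful person would: the job done as asked, in the order asked, and still so for the second after the job is handed in, with the robot touching nothing.
It also fails if it takes over 72 s, if anything falls off the work surface, if the arm or the gripper's body presses on something with over 40 N, if the wrist force passes 120 N, or if a joint passes its speed limit or range.

## Working session

There is one attempt and no reset: what is moved stays moved. The work goes in short steps, Python scripts to look and compute and a tool call to move; the robot and the scene stay as the last step left them, time stands still between calls to the robot, and variables do not carry over. Pictures are saved under pics/ and viewed, at most 10 in all, crops included, and the job is handed in when it is done.

Besides the shell and the picture viewer there is one more tool, called after "Emit:" by a JSON object that holds its "fn" and its "kwargs", one argument or row to a line. play_rows: Moves the arm, as the interface text tells. Its arguments: {"type":"object","properties":{"series":{"type":"array"},"force":{"type":"number"}},"required":["series"]}

```bash
ls; mkdir -p pics
cat > h.py <<'E'
import numpy as np, cv2
from plant import telemetry, read_camera, calibration, env, nets
from scipy.spatial.transform import Rotation as R
def w(cam,p):
    c=calibration(cam); return np.array(c["rotation"])@np.array(p)+np.array(c["origin"])
def cloud(cam,depth):
    c=calibration(cam); h,wd=depth.shape
    K=np.array([[c["fx"],0,c["cx"]],[0,c["fy"],c["cy"]],[0,0,1]])
    v,u=np.mgrid[:h,:wd]; xd=(u-c["cx"])/c["fx"]; yd=(v-c["cy"])/c["fy"]
    x,y=xd.copy(),yd.copy()
    for _ in range(8):
        s=1+c["k1"]*(x*x+y*y); x=xd/s; y=yd/s
    P=np.stack([x*depth,y*depth,depth],-1)
    P=P@np.array(c["rotation"]).T+np.array(c["origin"]); P[depth==0]=np.nan
    return P
E
python3 - <<'E'
from h import *
print(telemetry.read_state())
for cam in("top","side"):
    im,d=read_camera(cam); cv2.imwrite(f"pics/{cam}0.png",im); np.save(f"{cam}0.npy",cloud(cam,d))
    print(cam,calibration(cam))
    for n in("station","fence","plate","probe_hinge","probe_pin","tip_end"):
        print(n,[(np.round(w(cam,q["position"]),4).tolist(),round(q["confidence"],2)) for q in nets.place_of(n,cam)])
E
```

```text
pics
{'clock': 0.0, 'qpos': array([-1.21049706e+00,  3.07584366e-01,  1.50765659e+00,  2.38500971e-05,
        1.32838570e+00, -7.34875804e-02]), 'qd': array([ 1.14926187e-03, -7.81482984e-04, -1.09268144e-04, -1.35011624e-04,
       -3.87718642e-04,  6.42675362e-05]), 'tau': array([-2.18478606e-03, -4.57559609e+01, -2.51910782e+01, -3.84481255e-04,
        1.35011610e-02,  8.23359983e-06]), 'ee_pos': array([ 0.24143876, -0.52113401,  0.24438083]), 'ee_rot': array([ 9.76570800e-01,  2.15193955e-01, -1.33890201e-04, -1.00821795e-03]), 'ft_force': array([-0.36515299, -0.36781181, -0.5170213 ]), 'torque': array([-0.0196405 , -0.00741378, -0.00174611]), 'grasp_force': 0.0, 'width': 0.9983002475904421}Traceback (most recent call last):
  File "<stdin>", line 4, in <module>
  File "h.py", line 14, in cloud
    P=P@np.array(c["rotation"]).T+np.array(c["origin"]); P[depth==0]=np.nan
      ~^~~~~~~~~~~~~~~~~~~~~~~~~~
ValueError: matmul: Input operand 1 has a mismatch in its core dimension 0, with gufunc signature (n?,k),(k,m?)->(n?,m?) (size 4 is different from 3)
```

```bash
sed -i 's/np.array(c\["rotation"\])/R.from_quat(c["rotation"]).as_matrix()/' h.py
python3 - <<'E'
from h import *
for cam in("top","side"):
    im,d=read_camera(cam); cv2.imwrite(f"pics/{cam}0.png",im); np.save(f"{cam}0.npy",cloud(cam,d))
    print(cam,calibration(cam))
    for n in("station","fence","plate","probe_hinge","probe_pin","tip_end"):
        print(n,[(np.round(w(cam,q["position"]),4).tolist(),round(q["confidence"],2)) for q in nets.place_of(n,cam)])
E
```

```text
top {'fx': 464.7672515835056, 'fy': 464.7672515835056, 'cx': 315.4266849672339, 'cy': 202.65101639914482, 'k1': -0.11591706538231776, 'origin': array([ 0.43264742, -0.08379928,  0.93784042]), 'rotation': array([ 0.70537827, -0.7018909 ,  0.06778751, -0.07207991])}
station [([0.6593, -0.0649, 0.0035], 0.87)]
fence [([0.6499, -0.0607, 0.0826], 0.9), ([0.5564, -0.0295, 0.1862], 0.73), ([0.5978, 0.1016, 0.1445], 0.17)]
plate [([0.4343, -0.0594, 0.0031], 0.87), ([0.582, -0.0704, 0.0819], 0.79), ([0.4185, 0.1056, 0.0021], 0.71)]
probe_hinge [([0.5984, 0.1039, 0.1463], 0.87)]
probe_pin [([0.5547, -0.0301, 0.1869], 0.89), ([0.5975, 0.1005, 0.1437], 0.64)]
tip_end [([0.5882, -0.0781, 0.1449], 0.4)]
side {'fx': 390.14067103247856, 'fy': 390.14067103247856, 'cx': 315.8490899938003, 'cy': 197.24049710455066, 'k1': -0.056290419863032834, 'origin': array([ 0.50023363, -0.76282407,  0.5556229 ]), 'rotation': array([ 0.86989716, -0.05308453,  0.01883443, -0.49000635])}
station [([0.6553, -0.0609, 0.0044], 0.85)]
fence [([0.6487, -0.0613, 0.0868], 0.74)]
plate [([0.4217, 0.0993, -0.0046], 0.96), ([0.5802, -0.0678, 0.0819], 0.94), ([0.4331, -0.0612, 0.0012], 0.62)]
probe_hinge [([0.5959, 0.101, 0.1468], 0.88)]
probe_pin [([0.5552, -0.0281, 0.188], 0.72)]
tip_end [([0.6589, -0.0643, 0.0042], 0.69), ([0.581, -0.071, 0.1438], 0.38)]
```

View pics/top0.png

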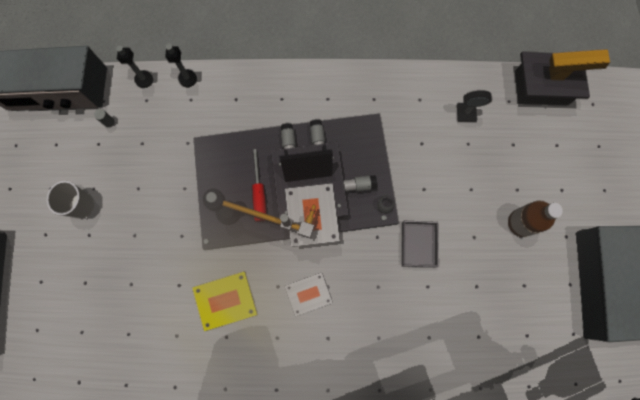

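View pics/side0.png

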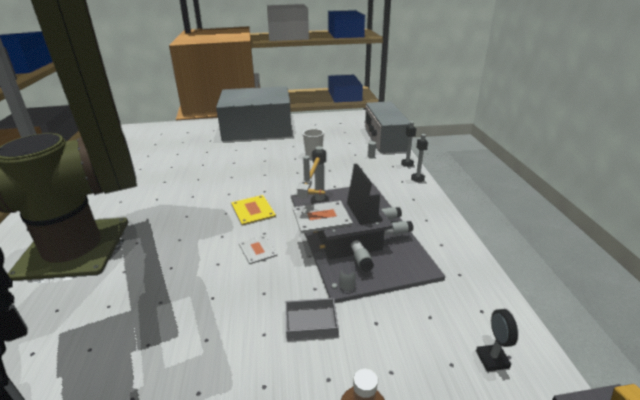

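```bash
python3 - <<'E'
from h import *
P=np.load("top0.npy"); S=np.load("side0.npy"); im=cv2.imread("pics/top0.png").astype(int)
def rect(m,Q=P):
    q=Q[m][:,:2].astype(np.float32); c,s,a=cv2.minAreaRect(q*1000); return len(q),np.round(c,1),np.round(s,1),round(a,2)
reg=(abs(P[...,0]-.65)<.2)&(abs(P[...,1]+.03)<.27)
b=reg&(P[...,2]>.006)&(P[...,2]<.018)&(im.sum(-1)<300)
bb=cv2.morphologyEx(b.astype(np.uint8),cv2.MORPH_OPEN,np.ones((3,3)))>0
print("base",rect(bb), np.nanmedian(P[bb][:,2]))
pl=(abs(P[...,0]-.58)<.09)&(abs(P[...,1]+.07)<.08)&(abs(P[...,2]-.088)<.005)&(im.sum(-1)>300)
pl=cv2.morphologyEx(pl.astype(np.uint8),cv2.MORPH_OPEN,np.ones((3,3)))>0
print("plate",rect(pl),np.nanmedian(P[pl][:,2]))
for nm,Q in(("top",P),("side",S)):
    f=(abs(Q[...,0]-.66)<.04)&(abs(Q[...,1]+.06)<.07)&(Q[...,2]>.1)&(Q[...,2]<.17)
    q=Q[f]; 
    # robust plane x = a + b y + c z
    for it in range(15):
        A=np.c_[np.ones(len(q)),q[:,1]+.06,q[:,2]-.08]; s=np.linalg.lstsq(A,q[:,0],rcond=None)[0]; r=q[:,0]-A@s
        q=q[abs(r)<max(.002,2*r.std())]
    print("fence",nm,len(q),s,r.std(),q[:,1].min(),q[:,1].max(),q[:,2].max())
# pin, hub, rod
for nm,Q in(("top",P),("side",S)):
    m=(Q[...,2]>.17)&(Q[...,2]<.215)&(abs(Q[...,0]-.555)<.03)&(abs(Q[...,1]+.03)<.04); print("pin",nm,m.sum(),np.median(Q[m],0))
    m=(Q[...,2]>.14)&(Q[...,2]<.2)&(abs(Q[...,0]-.6)<.03)&(abs(Q[...,1]-.1)<.03); print("hub",nm,m.sum(),np.median(Q[m],0))
E
python3 - <<'E'
import cv2
a=cv2.imread('pics/top0.png')[100:260,180:410]; cv2.imwrite('pics/c1.png',cv2.resize(a,None,fx=3.4,fy=3.4,interpolation=2))
E
```

```text
base (12958, array([668. , -31.8]), array([240.1, 400.7]), 7.97) 0.012706624711682935
plate (2018, array([581.4, -71.2]), array([110.3,  90.2]), 6.83) 0.08879794379143902
fence top 808 [ 0.65060606 -0.13887463  0.14464573] 0.000570128238728044 -0.10774922795360654 -0.018013454127206355 0.16986809980899975
fence side 552 [ 0.64896325 -0.14303937  0.14317172] 0.0005464648368736941 -0.10800693717618359 -0.016759493766921207 0.16999661445738
pin top 88 [ 0.55275878 -0.02913881  0.20696588]
hub top 390 [0.59291629 0.09549331 0.15819396]
pin side 114 [ 0.55326633 -0.03258376  0.19031481]
hub side 174 [0.59409946 0.09062151 0.15679444]
```

View pics/c1.png

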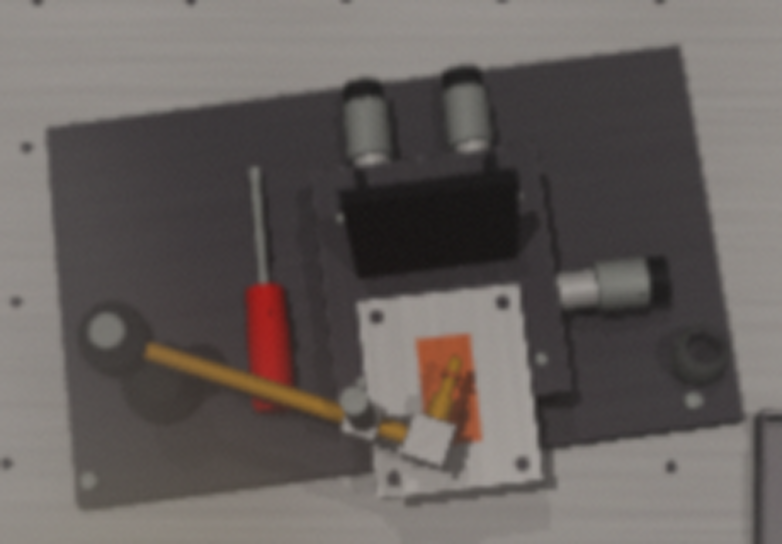

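```bash
cat >> h.py <<'E'
# world geometry
PS=np.deg2rad(7.97); O=np.array([.6573,-.0636]); RS=np.array([[np.cos(PS),-np.sin(PS)],[np.sin(PS),np.cos(PS)]])
def st(x,y): return O+RS@np.array([x,y])          # station -> world
def inst(p): return RS.T@(np.array(p)[:2]-O)
H=st(-.038,.170)
def pin(th,r=.135):
    a=PS-np.pi/2-th; return H+r*np.array([np.cos(a),np.sin(a)]), np.rad2deg(a)%180
def pose():
    s=telemetry.read_state(); m=R.from_quat(s["ee_rot"]).as_matrix(); return np.array(s["ee_pos"]),np.rad2deg(np.arctan2(m[1,0],m[0,0])),s
def rows(T,start=None):
    """T: list of (x,y,z,phi_deg)"""
    p,f,s=pose()
    if start is not None: p,f=np.array(start[:3]),start[3]
    c,q=np.cos(np.deg2rad(f)),np.sin(np.deg2rad(f))
    print("from",np.round(p,4),round(f,2),"t",s["clock"],"F",np.round(s["ft_force"],2),"w",round(s["width"],3))
    for t in T:
        d=np.array(t[:3])-p; tw=-((t[3]-f+180)%360-180)/180
        print('{"x":%.4f,"y":%.4f,"z":%.4f,"twist":%.4f}'%((c*d[0]+q*d[1])/.5,(q*d[0]-c*d[1])/.5,-d[2]/.5,tw))
E
python3 - <<'E'
from h import *
P=np.load("top0.npy")
m=(P[...,1]<-.3)&(P[...,1]>-.6)&(P[...,0]>.3)&(P[...,0]<.6)&(P[...,2]>.03); print("bottle",P[m].min(0),P[m].max(0))
th=.46; q,a=pin(th); print(H,q,a)
rows([(.36,-.2,.25,a),(q[0],q[1],.25,a),(q[0],q[1],.18,a)])
E
```

```text
bottle [ 0.54955347 -0.52953712  0.03008546] [ 0.59996486 -0.47184542  0.15472751]
[0.59609577 0.09948906] [ 0.55351432 -0.02861956] 71.61394142398214
from [ 0.2417 -0.5218  0.2453] 24.85 t 0.75 F [-0.07  0.89 -0.5 ] w 0.999
{"x":0.4852,"y":-0.4844,"z":-0.0093,"twist":-0.2598}
{"x":0.9805,"y":-0.6328,"z":-0.0093,"twist":-0.2598}
{"x":0.9805,"y":-0.6328,"z":0.1307,"twist":-0.2598}
```

Emit:
{"fn": "play_rows", "kwargs": {
  "series": [
    {"grip":0.5,"x":0.485,"y":-0.484,"z":-0.01,"twist":-0.26},
    {"grip":0.5,"x":0.485,"y":-0.484,"z":-0.01,"twist":-0.26},
    {"grip":0.5,"x":0.485,"y":-0.484,"z":-0.01,"twist":-0.26},
    {"grip":0.5,"x":0.485,"y":-0.484,"z":-0.01,"twist":-0.26},
    {"grip":0.5,"x":0.485,"y":-0.484,"z":-0.01,"twist":-0.26},
    {"grip":0.5,"x":0.485,"y":-0.484,"z":-0.01,"twist":-0.26},
    {"grip":0.5,"x":0.485,"y":-0.484,"z":-0.01,"twist":-0.26},
    {"grip":0.5,"x":0.485,"y":-0.484,"z":-0.01,"twist":-0.26},
    {"grip":0.5,"x":0.98,"y":-0.632,"z":-0.01,"twist":-0.26},
    {"grip":0.5,"x":0.98,"y":-0.632,"z":-0.01,"twist":-0.26},
    {"grip":0.5,"x":0.98,"y":-0.632,"z":-0.01,"twist":-0.26},
    {"grip":0.5,"x":0.98,"y":-0.632,"z":-0.01,"twist":-0.26}
  ]
}}

```text
clock: 1.75
ee_pos: [0.4809, -0.0946, 0.2508]
ee_rot: [0.811, 0.586, 0.0, 0.001]
ft_force: [0.3, 0.5, -0.2]
width: 0.504
grasp_force: 0.0
```

Run:
```python
from h import *
q,a=pin(.46); rows([(q[0],q[1],.25,a),(q[0],q[1],.18,a)])
```

```text
from [ 0.4809 -0.0946  0.2508] 71.68 t 1.75 F [ 0.27  0.47 -0.23] w 0.504
{"x":0.1710,"y":0.0963,"z":0.0015,"twist":0.0004}
{"x":0.1710,"y":0.0963,"z":0.1415,"twist":0.0004}
```

Emit:
{"fn": "play_rows", "kwargs": {
  "series": [
    {"grip":0.5,"x":0.171,"y":0.096,"z":0.0,"twist":0},
    {"grip":0.5,"x":0.171,"y":0.096,"z":0.0,"twist":0},
    {"grip":0.5,"x":0.171,"y":0.096,"z":0.0,"twist":0},
    {"grip":0.5,"x":0.171,"y":0.096,"z":0.0,"twist":0},
    {"grip":0.5,"x":0.171,"y":0.096,"z":0.0,"twist":0}
  ]
}}

```text
clock: 2.17
ee_pos: [0.5522, -0.03, 0.2498]
ee_rot: [0.81, 0.586, -0.001, -0.0]
ft_force: [0.1, -0.1, 0.2]
width: 0.501
grasp_force: 0.0
```

Run:
```python
from h import *
q,a=pin(.46); rows([(q[0],q[1],.25,a),(q[0],q[1],.18,a)])
im,d=read_camera("wrist"); cv2.imwrite("pics/w1.png",im)
for n in("probe_pin",): print([(np.round(w("wrist",q["position"]),4).tolist(),round(q["confidence"],2)) for q in nets.place_of(n,"wrist")])
```

```text
from [ 0.5522 -0.03    0.2498] 71.77 t 2.1667 F [ 0.14 -0.05  0.16] w 0.501
{"x":0.0034,"y":0.0017,"z":-0.0004,"twist":0.0009}
{"x":0.0034,"y":0.0017,"z":0.1396,"twist":0.0009}
[([0.556, -0.0274, 0.1838], 0.89)]
```

View pics/w1.png

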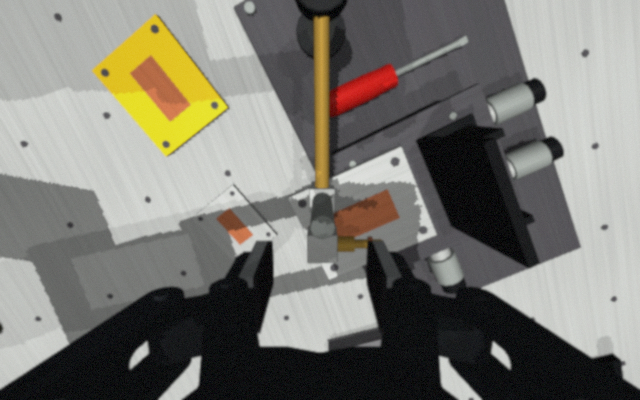

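Emit:
{"fn": "play_rows", "kwargs": {
  "series": [
    {"grip":0.5,"x":0.003,"y":0.002,"z":0.08,"twist":0},
    {"grip":0.5,"x":0.003,"y":0.002,"z":0.14,"twist":0},
    {"grip":0.3,"x":0.003,"y":0.002,"z":0.14,"twist":0},
    {"grip":0.27,"x":0.003,"y":0.002,"z":0.14,"twist":0},
    {"grip":0.27,"x":0.003,"y":0.002,"z":0.14,"twist":0}
  ]
}}

```text
clock: 2.68
ee_pos: [0.5539, -0.0304, 0.1817]
ee_rot: [0.811, 0.585, 0.0, 0.001]
ft_force: [-0.1, -0.6, -0.0]
width: 0.266
grasp_force: 0.0
```

Run:
```python
from h import *
T=[]
for th in np.linspace(.56,1.68,11):
    q,a=pin(th); T.append((q[0],q[1],.18,a))
rows(T)
```

```text
from [ 0.5539 -0.0304  0.1817] 71.57 t 2.6833 F [-0.07 -0.57 -0.04] w 0.266
{"x":0.0044,"y":-0.0288,"z":0.0034,"twist":0.0316}
{"x":0.0091,"y":-0.0586,"z":0.0034,"twist":0.0672}
{"x":0.0171,"y":-0.0878,"z":0.0034,"twist":0.1029}
{"x":0.0282,"y":-0.1159,"z":0.0034,"twist":0.1385}
{"x":0.0425,"y":-0.1425,"z":0.0034,"twist":0.1742}
{"x":0.0596,"y":-0.1674,"z":0.0034,"twist":0.2098}
{"x":0.0795,"y":-0.1902,"z":0.0034,"twist":0.2455}
{"x":0.1017,"y":-0.2107,"z":0.0034,"twist":0.2811}
{"x":0.1261,"y":-0.2285,"z":0.0034,"twist":0.3168}
{"x":0.1523,"y":-0.2435,"z":0.0034,"twist":0.3524}
{"x":0.1801,"y":-0.2555,"z":0.0034,"twist":0.3881}
```

Emit:
{"fn": "play_rows", "kwargs": {
  "series": [
    {"grip":0.27,"x":0.004,"y":-0.029,"z":0.003,"twist":0.032},
    {"grip":0.27,"x":0.009,"y":-0.059,"z":0.003,"twist":0.067},
    {"grip":0.27,"x":0.017,"y":-0.088,"z":0.003,"twist":0.103},
    {"grip":0.27,"x":0.028,"y":-0.116,"z":0.003,"twist":0.138},
    {"grip":0.27,"x":0.042,"y":-0.142,"z":0.003,"twist":0.174},
    {"grip":0.27,"x":0.06,"y":-0.167,"z":0.003,"twist":0.21},
    {"grip":0.27,"x":0.08,"y":-0.19,"z":0.003,"twist":0.245},
    {"grip":0.27,"x":0.102,"y":-0.211,"z":0.003,"twist":0.281},
    {"grip":0.27,"x":0.126,"y":-0.228,"z":0.003,"twist":0.317},
    {"grip":0.27,"x":0.152,"y":-0.243,"z":0.003,"twist":0.352},
    {"grip":0.27,"x":0.18,"y":-0.255,"z":0.003,"twist":0.388},
    {"grip":0.27,"x":0.18,"y":-0.255,"z":0.003,"twist":0.388}
  ]
}}

```text
clock: 3.68
ee_pos: [0.4621, 0.0977, 0.1813]
ee_rot: [1.0, 0.015, 0.002, -0.001]
ft_force: [0.3, 0.1, -0.2]
width: 0.271
grasp_force: 0.0
```

Run:
```python
from h import *
p,f,s=pose(); print(p,f,s["ft_force"],s["width"])
im,d=read_camera("top"); cv2.imwrite("pics/t2.png",im[100:340,150:470])
print([(np.round(w("top",q["position"]),4).tolist(),round(q["confidence"],2)) for q in nets.place_of("probe_pin","top")])
```

```text
[0.46212291 0.09771    0.18133629] 1.7079729861669088 [ 0.32772746  0.05656442 -0.22294294] 0.27081604880504107
[([0.4607, 0.0931, 0.1855], 0.67)]
```

View pics/t2.png

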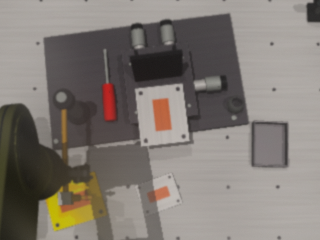

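Run:
```python
from h import *
im,d=read_camera("top"); P=cloud("top",d); im=im.astype(int)
pl=(abs(P[...,0]-.58)<.09)&(abs(P[...,1]+.07)<.08)&(abs(P[...,2]-.088)<.005)&(im.sum(-1)>200)
pl=cv2.morphologyEx(pl.astype(np.uint8),cv2.MORPH_OPEN,np.ones((3,3)))>0
c,s,a=cv2.minAreaRect((P[pl][:,:2]*1000).astype(np.float32)); print(c,s,a,"station",inst(np.array(c)/1000))
f=(abs(P[...,0]-.66)<.04)&(abs(P[...,1]+.06)<.07)&(P[...,2]>.1)&(P[...,2]<.185)
q=np.array([inst(p) for p in P[f]]); print("fence y range",np.percentile(q[:,1],[0,1,99,100]))
p,f,s=pose()
a=st(-.20,0); rows([(p[0],p[1],.27,f),(a[0],a[1],.25,7.97),(a[0],a[1],.085,7.97)])
```

```text
(581.8939208984375, -71.01673889160156) (111.55193328857422, 90.16900634765625) 6.889438629150391 station [-0.07570608  0.0031103 ]
fence y range [-0.04495988 -0.04371607  0.04421975  0.04512454]
from [0.4621 0.0959 0.1802] 2.01 t 3.8333 F [-0.59  0.27  0.35] w 0.269
{"x":0.0000,"y":0.0000,"z":-0.1795,"twist":-0.0000}
{"x":-0.0190,"y":0.3741,"z":-0.1395,"twist":-0.0331}
{"x":-0.0190,"y":0.3741,"z":0.1905,"twist":-0.0331}
```

Run:
```python
from h import *
p,f,s=pose()
T=[(p[0],p[1],.255,f)]
for y,z in((.085,.255),(.085,.072),(.066,.072),(.0585,.072)):
    a=st(-.105,y); T.append((*a,z,7.97))
rows(T)
```

```text
from [0.4621 0.0959 0.1802] 2.01 t 3.8333 F [-0.59  0.27  0.35] w 0.269
{"x":0.0000,"y":0.0000,"z":-0.1495,"twist":-0.0000}
{"x":0.1524,"y":0.1853,"z":-0.1495,"twist":-0.0331}
{"x":0.1524,"y":0.1853,"z":0.2165,"twist":-0.0331}
{"x":0.1563,"y":0.2231,"z":0.2165,"twist":-0.0331}
{"x":0.1579,"y":0.2380,"z":0.2165,"twist":-0.0331}
```

Emit:
{"fn": "play_rows", "kwargs": {
  "series": [
    {"grip":0.4,"x":0,"y":0,"z":0,"twist":0},
    {"grip":0.4,"x":0,"y":0,"z":-0.08,"twist":0},
    {"grip":0.4,"x":0,"y":0,"z":-0.15,"twist":0},
    {"grip":0.0,"x":0,"y":0,"z":-0.15,"twist":0},
    {"grip":0.0,"x":0.152,"y":0.185,"z":-0.15,"twist":-0.033},
    {"grip":0.0,"x":0.152,"y":0.185,"z":-0.15,"twist":-0.033},
    {"grip":0.0,"x":0.152,"y":0.185,"z":-0.15,"twist":-0.033},
    {"grip":0.0,"x":0.152,"y":0.185,"z":-0.15,"twist":-0.033},
    {"grip":0.0,"x":0.152,"y":0.185,"z":-0.15,"twist":-0.033}
  ]
}}

```text
clock: 4.58
ee_pos: [0.5412, 0.004, 0.2534]
ee_rot: [0.998, 0.066, 0.0, 0.0]
ft_force: [-0.4, 0.8, -0.7]
width: -0.002
grasp_force: 0.0
```

Run:
```python
from h import *
T=[]
for y,z in((.085,.255),(.085,.072),(.066,.072),(.0585,.072)):
    a=st(-.105,y); T.append((*a,z,7.97))
rows(T)
print([(np.round(w("top",q["position"]),4).tolist(),round(q["confidence"],2)) for _ in [read_camera("top")] for q in nets.place_of("probe_pin","top")])
```

```text
from [0.5412 0.004  0.2534] 7.6 t 4.5833 F [-0.45  0.79 -0.69] w -0.002
{"x":0.0013,"y":-0.0040,"z":-0.0032,"twist":-0.0021}
{"x":0.0013,"y":-0.0040,"z":0.3628,"twist":-0.0021}
{"x":0.0015,"y":0.0340,"z":0.3628,"twist":-0.0021}
{"x":0.0016,"y":0.0490,"z":0.3628,"twist":-0.0021}
[([0.4614, 0.0907, 0.1873], 0.57)]
```

Emit:
{"fn": "play_rows", "kwargs": {
  "series": [
    {"grip":0.0,"x":0.001,"y":-0.004,"z":0.08,"twist":-0.002},
    {"grip":0.0,"x":0.001,"y":-0.004,"z":0.16,"twist":-0.002},
    {"grip":0.0,"x":0.001,"y":-0.004,"z":0.24,"twist":-0.002},
    {"grip":0.0,"x":0.001,"y":-0.004,"z":0.32,"twist":-0.002},
    {"grip":0.0,"x":0.001,"y":-0.004,"z":0.363,"twist":-0.002},
    {"grip":0.0,"x":0.001,"y":0.015,"z":0.363,"twist":-0.002},
    {"grip":0.0,"x":0.0015,"y":0.034,"z":0.363,"twist":-0.002},
    {"grip":0.0,"x":0.0015,"y":0.04,"z":0.363,"twist":-0.002},
    {"grip":0.0,"x":0.0015,"y":0.045,"z":0.363,"twist":-0.002},
    {"grip":0.0,"x":0.0015,"y":0.049,"z":0.363,"twist":-0.002},
    {"grip":0.0,"x":0.0015,"y":0.049,"z":0.363,"twist":-0.002}
  ]
}}

```text
clock: 5.6
ee_pos: [0.545, -0.0185, 0.074]
ee_rot: [0.998, 0.07, 0.002, 0.0]
ft_force: [0.1, 0.7, -0.1]
width: -0.004
grasp_force: 0.0
```

```bash
cat >> h.py <<'E'
def plate():
    im,d=read_camera("top"); P=cloud("top",d); im=im.astype(int)
    pl=(abs(P[...,0]-.58)<.09)&(abs(P[...,1]+.07)<.08)&(abs(P[...,2]-.088)<.005)&(im.sum(-1)>200)
    pl=cv2.morphologyEx(pl.astype(np.uint8),cv2.MORPH_OPEN,np.ones((3,3)))>0
    c,s,a=cv2.minAreaRect((P[pl][:,:2]*1000).astype(np.float32)); print(pl.sum(),np.round(c,1),np.round(s,1),round(a,2),"station",np.round(inst(np.array(c)/1000),4))
E
python3 - <<'E'
from h import *
p,f,s=pose(); print(p,f,inst(p),s["ft_force"]); plate()
E
```

```text
[ 0.54504558 -0.01852476  0.07401032] 8.078781632393333 [-0.10492025  0.06020444] [ 0.12306208  0.73154228 -0.08603605]
1228 [585.5 -88.8] [110.4  61.2] 9.31 station [-0.0746 -0.0151]
```

Run:
```python
from h import *
T=[]
for x,y,z in((-.105,.075,.074),(-.105,.075,.16),(-.19,0,.16),(-.19,0,.072),(-.16,0,.072)):
    a=st(x,y); T.append((*a,z,7.97))
rows(T)
```

```text
from [ 0.545  -0.0184  0.0737] 8.09 t 5.65 F [ 0.84  0.16 -0.51] w -0.002
{"x":0.0000,"y":-0.0294,"z":-0.0005,"twist":0.0007}
{"x":0.0000,"y":-0.0294,"z":-0.1725,"twist":0.0007}
{"x":-0.1703,"y":0.1203,"z":-0.1725,"twist":0.0007}
{"x":-0.1703,"y":0.1203,"z":0.0035,"twist":0.0007}
{"x":-0.1103,"y":0.1204,"z":0.0035,"twist":0.0007}
```

Emit:
{"fn": "play_rows", "kwargs": {
  "series": [
    {"grip":0.0,"x":0,"y":-0.03,"z":0,"twist":0},
    {"grip":0.0,"x":0,"y":-0.03,"z":-0.08,"twist":0},
    {"grip":0.0,"x":0,"y":-0.03,"z":-0.17,"twist":0},
    {"grip":0.5,"x":-0.17,"y":0.12,"z":-0.17,"twist":0},
    {"grip":0.5,"x":-0.17,"y":0.12,"z":-0.17,"twist":0},
    {"grip":0.5,"x":-0.17,"y":0.12,"z":-0.17,"twist":0},
    {"grip":0.5,"x":-0.17,"y":0.12,"z":-0.17,"twist":0},
    {"grip":0.5,"x":-0.17,"y":0.12,"z":-0.08,"twist":0},
    {"grip":0.5,"x":-0.17,"y":0.12,"z":0.003,"twist":0},
    {"grip":0.5,"x":-0.17,"y":0.12,"z":0.003,"twist":0},
    {"grip":0.5,"x":-0.17,"y":0.12,"z":0.003,"twist":0}
  ]
}}

```text
clock: 6.57
ee_pos: [0.4665, -0.0887, 0.0693]
ee_rot: [0.997, 0.071, -0.003, -0.001]
ft_force: [0.7, 0.4, -0.3]
width: 0.501
grasp_force: 0.0
```

Run:
```python
from h import *
plate()
T=[]
for x,y,z in((-.155,0,.072),(-.142,0,.072),(-.135,0,.072),(-.128,0,.072)):
    a=st(x,y); T.append((*a,z,7.97))
rows(T)
```

```text
1683 [594.5 -72.7] [89.7 89.9] 9.76 station [-0.0635 -0.0003]
from [ 0.4682 -0.0891  0.0709] 8.13 t 6.6167 F [ 0.63 -0.4  -0.99] w 0.504
{"x":0.0716,"y":0.0022,"z":-0.0022,"twist":0.0009}
{"x":0.0976,"y":0.0023,"z":-0.0022,"twist":0.0009}
{"x":0.1116,"y":0.0023,"z":-0.0022,"twist":0.0009}
{"x":0.1256,"y":0.0023,"z":-0.0022,"twist":0.0009}
```

Emit:
{"fn": "play_rows", "kwargs": {
  "series": [
    {"grip":0.5,"x":0.072,"y":0.002,"z":-0.002,"twist":0.001},
    {"grip":0.5,"x":0.085,"y":0.002,"z":-0.002,"twist":0.001},
    {"grip":0.5,"x":0.095,"y":0.002,"z":-0.002,"twist":0.001},
    {"grip":0.5,"x":0.102,"y":0.002,"z":-0.002,"twist":0.001},
    {"grip":0.5,"x":0.108,"y":0.002,"z":-0.002,"twist":0.001},
    {"grip":0.5,"x":0.114,"y":0.002,"z":-0.002,"twist":0.001},
    {"grip":0.5,"x":0.12,"y":0.002,"z":-0.002,"twist":0.001},
    {"grip":0.5,"x":0.124,"y":0.002,"z":-0.002,"twist":0.001},
    {"grip":0.5,"x":0.124,"y":0.002,"z":-0.002,"twist":0.001}
  ]
}}

```text
clock: 7.37
ee_pos: [0.5294, -0.0815, 0.0718]
ee_rot: [0.998, 0.069, -0.0, -0.0]
ft_force: [-2.1, 0.0, 2.6]
width: 0.503
grasp_force: 1.3
```

Run:
```python
from h import *
p,f,s=pose(); print(p,f,inst(p),s["ft_force"],s["torque"]); plate()
```

```text
[ 0.52944891 -0.08147784  0.07178753] 7.930300473410004 [-1.29094996e-01  2.19896760e-05] [-2.09214335e+00  7.37550488e-04  2.64216325e+00] [-0.02029554  0.34845943  0.04704481]
0 [0. 0.] [0. 0.] 0.0 station [-0.6421  0.1541]
```

Run:
```python
from h import *
a,_=read_camera("side"); b,_=read_camera("top"); 
cv2.imwrite("pics/s3.png",np.vstack([cv2.resize(a[130:310,230:470],None,fx=2,fy=1.65),cv2.resize(b[110:290,200:440],None,fx=2,fy=1.65)]))
```

View pics/s3.png

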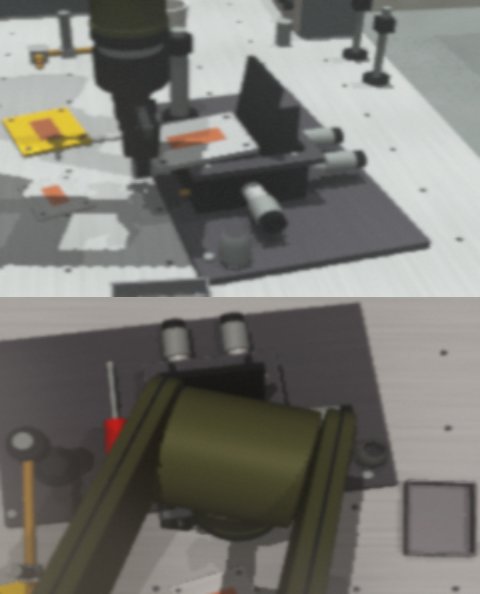

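Emit:
{"fn": "play_rows", "kwargs": {
  "series": [
    {"grip":0.5,"x":0.003,"y":0,"z":0,"twist":0},
    {"grip":0.5,"x":0.005,"y":0,"z":0,"twist":0},
    {"grip":0.5,"x":0.005,"y":0,"z":0,"twist":0}
  ]
}}

```text
clock: 7.77
ee_pos: [0.5321, -0.0813, 0.0717]
ee_rot: [0.998, 0.069, -0.0, -0.0]
ft_force: [-3.7, -0.6, 3.5]
width: 0.5
grasp_force: 1.9
```

Run:
```python
from h import *
p,f,s=pose(); print(p,f,inst(p),s["ft_force"],s["torque"])
```

```text
[ 0.53205113 -0.08127695  0.07167505] 7.934362484583464 [-0.12649006 -0.00013988] [-3.66103477 -0.56449733  3.45812858] [ 0.04207538  0.52126226 -0.02838999]
```

Emit:
{"fn": "play_rows", "kwargs": {
  "series": [
    {"grip":0.5,"x":0.006,"y":0,"z":-0.004,"twist":0},
    {"grip":0.5,"x":0.006,"y":0,"z":-0.008,"twist":0},
    {"grip":0.5,"x":0.006,"y":0,"z":-0.008,"twist":0}
  ]
}}

```text
clock: 8.02
ee_pos: [0.5323, -0.0809, 0.0749]
ee_rot: [0.998, 0.069, -0.003, -0.0]
ft_force: [-7.2, -1.4, -1.9]
width: 0.5
grasp_force: 3.6
```

Run:
```python
from h import *
p,f,s=pose(); print(p,f,inst(p),s["ft_force"],s["torque"])
im,d=read_camera("side"); S=cloud("side",d)
im=im.astype(int); m=(im[...,2]>im[...,0]+50)&(im[...,2]>im[...,1]+30)&(S[...,2]>.06)&(abs(S[...,0]-.6)<.07)&(abs(S[...,1]+.07)<.06)
q=S[m]; A=np.c_[np.ones(len(q)),q[:,:2]-q[:,:2].mean(0)]; c=np.linalg.lstsq(A,q[:,2],rcond=None)[0]; print("patch",len(q),q.mean(0),c,"tilt deg",np.rad2deg(np.arctan(-c[1])))
```

```text
[ 0.53233776 -0.08091076  0.07485278] 7.950365032379635 [-0.12615542  0.00018304] [-7.24829974 -1.43555682 -1.88178616] [-0.29350215  1.04394651 -0.08401186]
patch 186 [ 0.59894494 -0.06901907  0.09241784] [ 0.09241784  0.07049257 -0.0016053 ] tilt deg -4.032256596913856
```

Emit:
{"fn": "play_rows", "kwargs": {
  "series": [
    {"grip":0.5,"x":-0.01,"y":0,"z":0,"twist":0},
    {"grip":0.5,"x":-0.02,"y":0,"z":0,"twist":0},
    {"grip":0.5,"x":-0.02,"y":0,"z":0,"twist":0}
  ]
}}

```text
clock: 8.32
ee_pos: [0.5256, -0.0824, 0.076]
ee_rot: [0.998, 0.069, 0.001, 0.0]
ft_force: [-0.3, -0.8, -0.7]
width: 0.503
grasp_force: 0.0
```

```bash
cat >> h.py <<'E'
def tilt():
    im,d=read_camera("side"); S=cloud("side",d); im=im.astype(int)
    q3=S-np.array([*O,0]); X=q3[...,0]*np.cos(PS)+q3[...,1]*np.sin(PS); Y=-q3[...,0]*np.sin(PS)+q3[...,1]*np.cos(PS); Z=S[...,2]
    m=(X>-.14)&(X<0)&(abs(Y)<.055)&(Z>.083)&(im.sum(-1)>240)
    q=np.c_[X[m],Y[m],Z[m]]
    for _ in range(10):
        A=np.c_[np.ones(len(q)),q[:,0]+.07,q[:,1]]; c=np.linalg.lstsq(A,q[:,2],rcond=None)[0]; r=q[:,2]-A@c; q=q[abs(r)<max(.0015,2.5*r.std())]
    print("plate n",len(q),"z at -.07:",c[0].round(4),"tilt(+far up)",np.rad2deg(np.arctan(c[1])).round(2),"roll",np.rad2deg(np.arctan(c[2])).round(2),"X",q[:,0].min().round(4),q[:,0].max().round(4),"Y",q[:,1].min().round(4),q[:,1].max().round(4),"res",r.std().round(5))
    return im
E
python3 - <<'E'
from h import *
p,f,s=pose(); print(p,f,inst(p),s["ft_force"],s["torque"]); tilt()
E
```

```text
[ 0.52555151 -0.082377    0.07600055] 7.918267503647004 [-0.13307942 -0.0003281 ] [-0.31528408 -0.79768148 -0.73339101] [-0.01490923  0.05428367 -0.02743698]
plate n 1183 z at -.07: 0.0893 tilt(+far up) 3.43 roll 0.1 X -0.1173 -0.0048 Y -0.0462 0.047 res 0.00081
```

Run:
```python
from h import *
T=[]
for x,y,z in((-.136,0,.076),(-.136,0,.14),(-.045,0,.14),(-.045,0,.11),(-.045,0,.10)):
    a=st(x,y); T.append((*a,z,7.97))
rows(T)
```

```text
from [ 0.526  -0.0824  0.0761] 7.91 t 8.3667 F [0.28 0.15 0.4 ] w 0.501
{"x":-0.0067,"y":-0.0008,"z":0.0002,"twist":-0.0003}
{"x":-0.0067,"y":-0.0008,"z":-0.1278,"twist":-0.0003}
{"x":0.1753,"y":-0.0010,"z":-0.1278,"twist":-0.0003}
{"x":0.1753,"y":-0.0010,"z":-0.0678,"twist":-0.0003}
{"x":0.1753,"y":-0.0010,"z":-0.0478,"twist":-0.0003}
```

Emit:
{"fn": "play_rows", "kwargs": {
  "series": [
    {"grip":0.5,"x":-0.008,"y":0,"z":-0.02,"twist":0},
    {"grip":0.5,"x":-0.008,"y":0,"z":-0.1,"twist":0},
    {"grip":0.5,"x":0.06,"y":0,"z":-0.128,"twist":0},
    {"grip":0.5,"x":0.12,"y":0,"z":-0.128,"twist":0},
    {"grip":0.5,"x":0.175,"y":0,"z":-0.128,"twist":0},
    {"grip":0.5,"x":0.175,"y":0,"z":-0.09,"twist":0},
    {"grip":0.5,"x":0.175,"y":0,"z":-0.068,"twist":0},
    {"grip":0.5,"x":0.175,"y":0,"z":-0.06,"twist":0},
    {"grip":0.5,"x":0.175,"y":0,"z":-0.056,"twist":0},
    {"grip":0.5,"x":0.175,"y":0,"z":-0.056,"twist":0}
  ]
}}

```text
clock: 9.2
ee_pos: [0.6103, -0.07, 0.1033]
ee_rot: [0.998, 0.069, -0.001, -0.0]
ft_force: [-1.7, 0.4, -0.2]
width: 0.5
grasp_force: 0.0
```

Run:
```python
from h import *
p,f,s=pose(); print(p,f,inst(p),s["ft_force"],s["torque"]); tilt()
```

```text
[ 0.61032791 -0.07003207  0.10330326] 7.919620902258257 [-0.04741022  0.00014295] [-1.67397075  0.35018145 -0.24934981] [ 0.01825689 -0.03467392  0.0375174 ]
plate n 858 z at -.07: 0.0892 tilt(+far up) 3.24 roll 0.15 X -0.1177 -0.006 Y -0.0472 0.0474 res 0.00082
```

Emit:
{"fn": "play_rows", "kwargs": {
  "series": [
    {"grip":0.5,"x":-0.004,"y":0,"z":0.006,"twist":0},
    {"grip":0.5,"x":-0.004,"y":0,"z":0.012,"twist":0},
    {"grip":0.5,"x":-0.004,"y":0,"z":0.012,"twist":0}
  ]
}}

```text
clock: 9.5
ee_pos: [0.6101, -0.0708, 0.1002]
ee_rot: [0.998, 0.069, 0.001, 0.0]
ft_force: [-2.8, 0.8, 10.7]
width: 0.501
grasp_force: 5.9
```

Run:
```python
from h import *
p,f,s=pose(); print(p,f,inst(p),s["ft_force"],s["torque"]); tilt()
```

```text
[ 0.61010341 -0.07076642  0.10016098] 7.924836308145041 [-0.04773436 -0.00055318] [-2.75165442  0.7834087  10.65759594] [0.11177902 0.59082177 0.03318143]
plate n 844 z at -.07: 0.0883 tilt(+far up) -0.05 roll 0.11 X -0.1181 -0.0057 Y -0.0461 0.0467 res 0.00079
```

Run:
```python
from h import *
T=[]
for x,y,z in((-.048,0,.135),(-.145,0,.135),(-.145,0,.072),(-.131,0,.072)):
    a=st(x,y); T.append((*a,z,7.97))
rows(T)
```

```text
from [ 0.6101 -0.0708  0.1001] 7.92 t 9.55 F [-3.47 -0.63 11.41] w 0.5
{"x":-0.0005,"y":-0.0011,"z":-0.0697,"twist":-0.0003}
{"x":-0.1945,"y":-0.0010,"z":-0.0697,"twist":-0.0003}
{"x":-0.1945,"y":-0.0010,"z":0.0563,"twist":-0.0003}
{"x":-0.1665,"y":-0.0010,"z":0.0563,"twist":-0.0003}
```

Emit:
{"fn": "play_rows", "kwargs": {
  "series": [
    {"grip":0.5,"x":0,"y":-0.001,"z":-0.07,"twist":0},
    {"grip":0.5,"x":-0.08,"y":-0.001,"z":-0.07,"twist":0},
    {"grip":0.5,"x":-0.16,"y":-0.001,"z":-0.07,"twist":0},
    {"grip":0.5,"x":-0.195,"y":-0.001,"z":-0.07,"twist":0},
    {"grip":0.5,"x":-0.195,"y":-0.001,"z":0.0,"twist":0},
    {"grip":0.5,"x":-0.195,"y":-0.001,"z":0.054,"twist":0},
    {"grip":0.5,"x":-0.195,"y":-0.001,"z":0.054,"twist":0},
    {"grip":0.5,"x":-0.175,"y":-0.001,"z":0.054,"twist":0},
    {"grip":0.5,"x":-0.167,"y":-0.001,"z":0.054,"twist":0},
    {"grip":0.5,"x":-0.167,"y":-0.001,"z":0.054,"twist":0}
  ]
}}

```text
clock: 10.38
ee_pos: [0.5311, -0.0819, 0.0725]
ee_rot: [0.998, 0.069, 0.003, 0.001]
ft_force: [0.4, 0.4, -0.6]
width: 0.501
grasp_force: 0.0
```

Run:
```python
from h import *
p,f,s=pose(); print(p,f,inst(p),s["ft_force"],s["torque"]); tilt()
```

```text
[ 0.53107919 -0.08194294  0.07250147] 7.958773627121739 [-0.12754495 -0.00066467] [ 0.42455923  0.42422345 -0.60504457] [ 0.03840475 -0.01562539  0.00181506]
plate n 1096 z at -.07: 0.0884 tilt(+far up) -0.13 roll 0.11 X -0.14 -0.0057 Y -0.0463 0.0465 res 0.00082
```

Emit:
{"fn": "play_rows", "kwargs": {
  "series": [
    {"grip":0.5,"x":0.002,"y":0.001,"z":-0.001,"twist":0},
    {"grip":0.5,"x":0.004,"y":0.001,"z":-0.003,"twist":0},
    {"grip":0.5,"x":0.005,"y":0.001,"z":-0.006,"twist":0},
    {"grip":0.5,"x":0.006,"y":0.001,"z":-0.01,"twist":0},
    {"grip":0.5,"x":0.006,"y":0.001,"z":-0.014,"twist":0}
  ]
}}

```text
clock: 10.85
ee_pos: [0.5303, -0.0815, 0.0781]
ee_rot: [0.998, 0.069, 0.0, 0.0]
ft_force: [0.8, 0.2, -0.5]
width: 0.497
grasp_force: 0.0
```

Run:
```python
from h import *
p,f,s=pose(); print(p,f,inst(p),s["ft_force"],s["torque"]); tilt()
```

```text
[ 0.53030693 -0.08154459  0.07812913] 7.936232829097259 [-0.12825452 -0.00016309] [ 0.75154595  0.23550948 -0.47950937] [-0.00690891  0.0403238   0.02500507]
plate n 1100 z at -.07: 0.0884 tilt(+far up) 0.01 roll 0.08 X -0.14 -0.0052 Y -0.0456 0.0474 res 0.00078
```

Emit:
{"fn": "play_rows", "kwargs": {
  "series": [
    {"grip":0.5,"x":0,"y":0,"z":0.01,"twist":0},
    {"grip":0.5,"x":0.002,"y":0,"z":0.01,"twist":0},
    {"grip":0.5,"x":0.003,"y":0,"z":0.01,"twist":0},
    {"grip":0.5,"x":0.003,"y":0,"z":0.01,"twist":0}
  ]
}}

```text
clock: 11.23
ee_pos: [0.5313, -0.0813, 0.0723]
ee_rot: [0.998, 0.069, -0.001, -0.0]
ft_force: [0.2, 1.0, 0.0]
width: 0.499
grasp_force: 0.2
```

Run:
```python
from h import *
for i in range(3):
    p,f,s=pose(); print(p,f,inst(p),s["ft_force"],s["torque"]); tilt()
```

```text
[ 0.53132104 -0.08125345  0.07234474] 7.934288137478623 [-1.27209839e-01 -1.53739122e-05] [0.18723192 1.03976403 0.04904938] [-0.06723657  0.08076697 -0.03314681]
plate n 1090 z at -.07: 0.0884 tilt(+far up) -0.07 roll 0.12 X -0.1399 -0.0053 Y -0.0462 0.0467 res 0.00085
[ 0.53133486 -0.0812768   0.07241965] 7.93191186765742 [-1.27199392e-01 -4.04126821e-05] [-0.24475895 -0.2627263  -0.81039577] [0.01652904 0.06545457 0.02865377]
plate n 1084 z at -.07: 0.0883 tilt(+far up) 0.02 roll 0.12 X -0.1399 -0.0056 Y -0.047 0.0479 res 0.00081
[ 0.53135068 -0.08127216  0.07246078] 7.935228214922237 [-1.27183075e-01 -3.80164520e-05] [-1.65505593  0.06713164 -1.24779328] [-0.04252555  0.10005765  0.00441547]
plate n 1082 z at -.07: 0.0884 tilt(+far up) -0.05 roll 0.27 X -0.1395 -0.0056 Y -0.0475 0.0454 res 0.00083
```

Emit:
{"fn": "play_rows", "kwargs": {
  "series": [
    {"grip":0.5,"x":0.002,"y":0,"z":-0.001,"twist":0},
    {"grip":0.5,"x":0.003,"y":0,"z":-0.004,"twist":0},
    {"grip":0.5,"x":0.004,"y":0,"z":-0.008,"twist":0},
    {"grip":0.5,"x":0.005,"y":0,"z":-0.012,"twist":0},
    {"grip":0.5,"x":0.005,"y":0,"z":-0.012,"twist":0}
  ]
}}

```text
clock: 11.8
ee_pos: [0.5317, -0.0811, 0.0784]
ee_rot: [0.998, 0.069, -0.002, -0.0]
ft_force: [-6.2, -1.2, -0.2]
width: 0.5
grasp_force: 3.1
```

Run:
```python
from h import *
p,f,s=pose(); print(p,f,inst(p),s["ft_force"],s["torque"]); tilt()
```

```text
[ 0.5316707  -0.08105346  0.07843976] 7.950665757976521 [-0.12683583  0.0001342 ] [-6.18193449 -1.24797917 -0.20453604] [-0.33041307  0.8987559  -0.05394627]
plate n 1052 z at -.07: 0.0917 tilt(+far up) -3.06 roll 0.06 X -0.1396 -0.0056 Y -0.0459 0.0471 res 0.00077
```

```bash
cat >> h.py <<'E'
def arc(a0,a1,n,bias=0):
    f=lambda a:np.array([.110*(1-np.cos(a))+min(0,.0011*np.cos(a)-.008*np.sin(a)),.110*np.sin(a)])
    for a in np.linspace(a0,a1,n+1)[1:]:
        d=f(np.deg2rad(a))-f(np.deg2rad(a0)); print(round(a,1),"x %.4f z %.4f"%((d[0]+bias)/.5,-d[1]/.5))
E
python3 -c "
from h import *
arc(3.1,25,9)"
```

```text
5.5 x 0.0007 z -0.0093
8.0 x 0.0018 z -0.0186
10.4 x 0.0026 z -0.0278
12.8 x 0.0038 z -0.0370
15.3 x 0.0054 z -0.0460
17.7 x 0.0073 z -0.0550
20.1 x 0.0097 z -0.0638
22.6 x 0.0124 z -0.0725
25.0 x 0.0155 z -0.0811
```

Emit:
{"fn": "play_rows", "kwargs": {
  "series": [
    {"grip":0.5,"x":0.001,"y":0,"z":-0.009,"twist":0},
    {"grip":0.5,"x":0.002,"y":0,"z":-0.0185,"twist":0},
    {"grip":0.5,"x":0.003,"y":0,"z":-0.028,"twist":0},
    {"grip":0.5,"x":0.004,"y":0,"z":-0.037,"twist":0},
    {"grip":0.5,"x":0.0055,"y":0,"z":-0.046,"twist":0},
    {"grip":0.5,"x":0.0055,"y":0,"z":-0.046,"twist":0}
  ]
}}

```text
clock: 12.35
ee_pos: [0.5347, -0.0806, 0.1022]
ee_rot: [0.998, 0.069, -0.002, -0.0]
ft_force: [-5.7, -2.3, -1.2]
width: 0.502
grasp_force: 3.1
```

Run:
```python
from h import *
p,f,s=pose(); print(p,f,inst(p),s["ft_force"],s["torque"]); tilt()
arc(15.3,50,12)
```

```text
[ 0.5347115  -0.08063523  0.10215425] 7.951938858163328 [-0.12376641  0.00012677] [-5.6942843  -2.32157851 -1.15173786] [-0.18248144  0.86441983 -0.05590648]
plate n 926 z at -.07: 0.1059 tilt(+far up) -15.55 roll 0.0 X -0.1363 -0.0054 Y -0.0455 0.0465 res 0.00073
18.2 x 0.0024 z -0.0106
21.1 x 0.0053 z -0.0211
24.0 x 0.0088 z -0.0313
26.9 x 0.0128 z -0.0414
29.8 x 0.0173 z -0.0511
32.7 x 0.0223 z -0.0606
35.5 x 0.0278 z -0.0698
38.4 x 0.0337 z -0.0787
41.3 x 0.0402 z -0.0872
44.2 x 0.0470 z -0.0954
47.1 x 0.0543 z -0.1031
50.0 x 0.0620 z -0.1105
```

Tracking nicely (15.5°, square). Continue.

Emit:
{"fn": "play_rows", "kwargs": {
  "series": [
    {"grip":0.5,"x":0.0025,"y":0,"z":-0.0105,"twist":0},
    {"grip":0.5,"x":0.0055,"y":0,"z":-0.021,"twist":0},
    {"grip":0.5,"x":0.009,"y":0,"z":-0.0315,"twist":0},
    {"grip":0.5,"x":0.013,"y":0,"z":-0.0415,"twist":0},
    {"grip":0.5,"x":0.0175,"y":0,"z":-0.051,"twist":0},
    {"grip":0.5,"x":0.0225,"y":0,"z":-0.0605,"twist":0},
    {"grip":0.5,"x":0.028,"y":0,"z":-0.07,"twist":0},
    {"grip":0.5,"x":0.028,"y":0,"z":-0.07,"twist":0}
  ]
}}

```text
clock: 13.07
ee_pos: [0.5491, -0.0787, 0.1379]
ee_rot: [0.998, 0.069, -0.002, 0.0]
ft_force: [-7.9, -0.9, 3.8]
width: 0.499
grasp_force: 3.9
```

Run:
```python
from h import *
p,f,s=pose(); print(p,f,inst(p),s["ft_force"],s["torque"]); tilt()
arc(35.5,75,12)
```

```text
[ 0.54914742 -0.07873166  0.13790615] 7.958860282309976 [-1.09205991e-01  1.03540305e-05] [-7.89446781 -0.85636764  3.75375238] [-0.15514007  1.13597196 -0.00312139]
plate n 594 z at -.07: 0.1342 tilt(+far up) -35.92 roll 0.19 X -0.1241 -0.0055 Y -0.0455 0.0463 res 0.00055
38.8 x 0.0068 z -0.0101
42.1 x 0.0142 z -0.0197
45.4 x 0.0222 z -0.0288
48.7 x 0.0307 z -0.0374
52.0 x 0.0398 z -0.0455
55.2 x 0.0493 z -0.0530
58.5 x 0.0593 z -0.0599
61.8 x 0.0697 z -0.0662
65.1 x 0.0805 z -0.0718
68.4 x 0.0916 z -0.0768
71.7 x 0.1031 z -0.0811
75.0 x 0.1148 z -0.0847
```

Emit:
{"fn": "play_rows", "kwargs": {
  "series": [
    {"grip":0.5,"x":0.005,"y":0,"z":-0.01,"twist":0},
    {"grip":0.5,"x":0.0125,"y":0,"z":-0.02,"twist":0},
    {"grip":0.5,"x":0.0205,"y":0,"z":-0.029,"twist":0},
    {"grip":0.5,"x":0.029,"y":0,"z":-0.0375,"twist":0},
    {"grip":0.5,"x":0.038,"y":0,"z":-0.0455,"twist":0},
    {"grip":0.5,"x":0.0475,"y":0,"z":-0.053,"twist":0},
    {"grip":0.5,"x":0.0575,"y":0,"z":-0.06,"twist":0},
    {"grip":0.5,"x":0.068,"y":0,"z":-0.066,"twist":0},
    {"grip":0.5,"x":0.068,"y":0,"z":-0.066,"twist":0}
  ]
}}

```text
clock: 13.87
ee_pos: [0.5874, -0.074, 0.1707]
ee_rot: [0.998, 0.069, 0.002, 0.0]
ft_force: [-1.1, 0.7, 1.0]
width: 0.5
grasp_force: 0.5
```

Run:
```python
from h import *
p,f,s=pose(); print(p,f,inst(p),s["ft_force"],s["torque"]); im=tilt()
cv2.imwrite("pics/s4.png",cv2.resize(im[130:290,250:450].astype(np.uint8),None,fx=2.5,fy=2.5))
arc(61.8,98,12)
```

```text
[ 0.58735276 -0.07398261  0.17074002] 7.947515763292118 [-0.0707112  -0.00058382] [-1.14333594  0.68626271  0.98662502] [ 0.04910998  0.14315779 -0.01036325]
plate n 287 z at -.07: 0.2566 tilt(+far up) -68.22 roll 40.31 X -0.1107 -0.0002 Y -0.0545 0.0478 res 0.03323
64.8 x 0.0099 z -0.0052
67.8 x 0.0200 z -0.0099
70.8 x 0.0305 z -0.0139
73.9 x 0.0411 z -0.0174
76.9 x 0.0520 z -0.0204
79.9 x 0.0631 z -0.0227
82.9 x 0.0743 z -0.0244
85.9 x 0.0856 z -0.0256
89.0 x 0.0970 z -0.0261
92.0 x 0.1085 z -0.0260
95.0 x 0.1200 z -0.0253
98.0 x 0.1315 z -0.0240
```

View pics/s4.png

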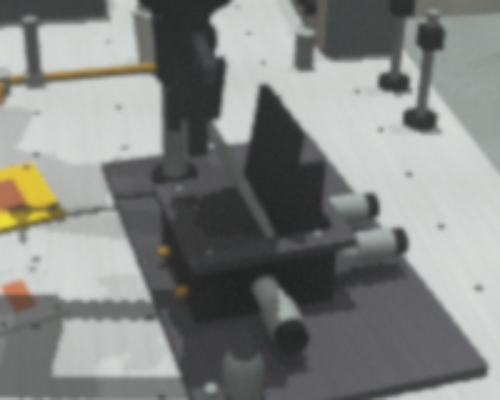

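Emit:
{"fn": "play_rows", "kwargs": {
  "series": [
    {"grip":0.5,"x":0.012,"y":0,"z":-0.005,"twist":0},
    {"grip":0.5,"x":0.022,"y":0,"z":-0.01,"twist":0},
    {"grip":0.5,"x":0.0325,"y":0,"z":-0.014,"twist":0},
    {"grip":0.5,"x":0.043,"y":0,"z":-0.0175,"twist":0},
    {"grip":0.5,"x":0.054,"y":0,"z":-0.0205,"twist":0},
    {"grip":0.5,"x":0.065,"y":0,"z":-0.0225,"twist":0},
    {"grip":0.5,"x":0.076,"y":0,"z":-0.0245,"twist":0},
    {"grip":0.5,"x":0.087,"y":0,"z":-0.0255,"twist":0},
    {"grip":0.5,"x":0.098,"y":0,"z":-0.026,"twist":0},
    {"grip":0.5,"x":0.098,"y":0,"z":-0.026,"twist":0}
  ]
}}

```text
clock: 14.75
ee_pos: [0.6345, -0.0671, 0.1828]
ee_rot: [0.998, 0.069, 0.001, 0.0]
ft_force: [-0.0, 0.2, -0.3]
width: 0.496
grasp_force: 0.0
```

Run:
```python
from h import *
p,f,s=pose(); print(p,f,inst(p),s["ft_force"],s["torque"])
```

```text
[ 0.63451746 -0.06711649  0.18282522] 7.94649929444624 [-0.02305005 -0.00032362] [-0.04507665  0.19697888 -0.25384554] [-0.0217423  -0.04273146  0.01485614]
```

Emit:
{"fn": "play_rows", "kwargs": {
  "series": [
    {"grip":0.5,"x":0.01,"y":0,"z":0.002,"twist":0},
    {"grip":0.5,"x":0.02,"y":0,"z":0.004,"twist":0},
    {"grip":0.5,"x":0.024,"y":0,"z":0.006,"twist":0},
    {"grip":0.5,"x":0.026,"y":0,"z":0.006,"twist":0},
    {"grip":0.5,"x":0.026,"y":0,"z":0.006,"twist":0}
  ]
}}

```text
clock: 15.17
ee_pos: [0.645, -0.0656, 0.1796]
ee_rot: [0.998, 0.069, -0.001, 0.0]
ft_force: [-2.6, 0.1, 1.5]
width: 0.499
grasp_force: 1.6
```

Run:
```python
from h import *
p,f,s=pose(); print(p,f,inst(p),s["ft_force"],s["torque"])
im,d=read_camera("side"); S=cloud("side",d); cv2.imwrite("pics/s5.png",cv2.resize(im[130:290,250:450],None,fx=2.5,fy=2.5))
```

```text
[ 0.64501766 -0.06556409  0.17955771] 7.93968720193543 [-0.01243604 -0.00024212] [-2.64273778  0.14076467  1.52583563] [-0.13960942  0.4374186  -0.04524981]
```

View pics/s5.png

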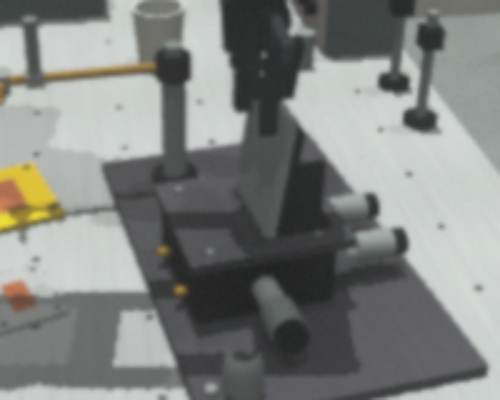

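Emit:
{"fn": "play_rows", "kwargs": {
  "series": [
    {"grip":0.5,"x":0.003,"y":0,"z":0,"twist":0},
    {"grip":0.5,"x":0.003,"y":0,"z":0,"twist":0},
    {"grip":0.5,"x":-0.01,"y":0,"z":0,"twist":0},
    {"grip":0.5,"x":-0.08,"y":0,"z":-0.03,"twist":0},
    {"grip":0.5,"x":-0.15,"y":0,"z":-0.1,"twist":0},
    {"grip":0.5,"x":-0.22,"y":0.05,"z":-0.1,"twist":0},
    {"grip":0.5,"x":-0.3,"y":0.1,"z":-0.1,"twist":0},
    {"grip":0.5,"x":-0.3,"y":0.1,"z":-0.1,"twist":0}
  ]
}}

```text
clock: 15.88
ee_pos: [0.5005, -0.1376, 0.2307]
ee_rot: [0.998, 0.069, -0.0, 0.001]
ft_force: [-1.8, -0.6, -1.0]
width: 0.498
grasp_force: 0.0
```

```bash
cat >> h.py <<'E'
def stand():
    for cam in("top","side"):
        im,d=read_camera(cam); S=cloud(cam,d); q3=S-np.array([*O,.08]); X=q3[...,0]*np.cos(PS)+q3[...,1]*np.sin(PS); Y=-q3[...,0]*np.sin(PS)+q3[...,1]*np.cos(PS); Z=q3[...,2]
        m=(X>-.03)&(X<.015)&(abs(Y)<.06)&(Z>.01)&(Z<.115)
        q=np.c_[X[m],Y[m],Z[m]]
        for _ in range(12):
            A=np.c_[np.ones(len(q)),q[:,2],q[:,1]]; c=np.linalg.lstsq(A,q[:,0],rcond=None)[0]; r=q[:,0]-A@c; q=q[abs(r)<max(.0012,2.2*r.std())]
        print(cam,len(q),"foot X",c[0].round(4),"lean",np.rad2deg(np.arctan(c[1])).round(2),"yaw",np.rad2deg(np.arctan(c[2])).round(2),"Y",np.percentile(q[:,1],[0,1,99,100]).round(4),"Zmax",q[:,2].max().round(4),"res",r.std().round(5), "nets",[(inst(w(cam,o["position"])).round(4).tolist(),round(o["confidence"],2)) for o in nets.place_of("plate",cam)])
    return im
E
python3 - <<'E'
from h import *
p,f,s=pose(); print(p,f,inst(p),s["clock"]); im=stand()
cv2.imwrite("pics/s6.png",im)
E
```

```text
[ 0.50045542 -0.13761301  0.23067639] 7.867930386585012 [-0.16559183 -0.05155088] 15.8833
top 774 foot X -0.0142 lean 8.11 yaw 0.07 Y [-0.0247 -0.021   0.0438  0.0444] Zmax 0.1137 res 0.00053 nets [([-0.2132, 0.1984], 0.97), ([-0.0056, 0.0026], 0.63), ([-0.2153, 0.0327], 0.62)]
side 760 foot X -0.0159 lean 8.13 yaw 0.07 Y [-0.0466 -0.0448  0.0444  0.0463] Zmax 0.1113 res 0.0005 nets [([-0.0093, 0.002], 0.96), ([-0.2179, 0.0343], 0.85), ([-0.2103, 0.1977], 0.74)]
```

Run:
```python
from h import *
q,a=pin(1.64); print(q,a)
rows([(*q,.26,a),(*q,.18,a)])
```

```text
[0.46142543 0.09006037] 4.004921598544996
from [ 0.5052 -0.1357  0.2301] 7.86 t 16.0833 F [0.28 0.3  0.07] w 0.502
{"x":-0.0249,"y":-0.4593,"z":-0.0598,"twist":0.0214}
{"x":-0.0249,"y":-0.4593,"z":0.1002,"twist":0.0214}
```

Emit:
{"fn": "play_rows", "kwargs": {
  "series": [
    {"grip":0.5,"x":0,"y":0,"z":-0.06,"twist":0.02},
    {"grip":0.5,"x":-0.025,"y":-0.46,"z":-0.06,"twist":0.021},
    {"grip":0.5,"x":-0.025,"y":-0.46,"z":-0.06,"twist":0.021},
    {"grip":0.5,"x":-0.025,"y":-0.46,"z":-0.06,"twist":0.021},
    {"grip":0.5,"x":-0.025,"y":-0.46,"z":-0.06,"twist":0.021},
    {"grip":0.5,"x":-0.025,"y":-0.46,"z":-0.06,"twist":0.021},
    {"grip":0.5,"x":-0.025,"y":-0.46,"z":-0.06,"twist":0.021},
    {"grip":0.5,"x":-0.025,"y":-0.46,"z":-0.06,"twist":0.021},
    {"grip":0.5,"x":-0.025,"y":-0.46,"z":-0.06,"twist":0.021}
  ]
}}

```text
clock: 16.83
ee_pos: [0.4609, 0.0928, 0.2596]
ee_rot: [0.999, 0.039, 0.0, -0.0]
ft_force: [-0.3, 0.1, 0.2]
width: 0.5
grasp_force: 0.0
```

Run:
```python
from h import *
q,a=pin(1.64)
read_camera("wrist"); print([(np.round(w("wrist",o["position"]),4).tolist(),round(o["confidence"],2)) for o in nets.place_of("probe_pin","wrist")])
rows([(*q,.26,a),(*q,.18,a)])
```

```text
[([0.4628, 0.0904, 0.1835], 0.65)]
from [0.461  0.0908 0.2596] 4.23 t 16.9333 F [-0.02  0.54  0.47] w 0.499
{"x":0.0007,"y":0.0016,"z":-0.0008,"twist":0.0012}
{"x":0.0007,"y":0.0016,"z":0.1592,"twist":0.0012}
```

Emit:
{"fn": "play_rows", "kwargs": {
  "series": [
    {"grip":0.5,"x":0.001,"y":0.001,"z":0.08,"twist":0},
    {"grip":0.5,"x":0.001,"y":0.001,"z":0.158,"twist":0},
    {"grip":0.5,"x":0.001,"y":0.001,"z":0.158,"twist":0},
    {"grip":0.21,"x":0.001,"y":0.001,"z":0.158,"twist":0},
    {"grip":0.21,"x":0.001,"y":0.001,"z":0.158,"twist":0},
    {"grip":0.21,"x":0.001,"y":0.001,"z":0.158,"twist":0}
  ]
}}

```text
clock: 17.43
ee_pos: [0.4623, 0.0899, 0.1826]
ee_rot: [0.999, 0.036, 0.002, -0.0]
ft_force: [0.4, 1.0, 0.4]
width: 0.209
grasp_force: 0.5
```

Run:
```python
from h import *
T=[]
for th in np.linspace(1.64,.40,14)[1:]:
    q,a=pin(th); T.append((q[0],q[1],.18,a))
rows(T)
```

```text
from [0.4623 0.0899 0.1826] 4.09 t 17.4333 F [0.42 1.02 0.36] w 0.209
{"x":-0.0005,"y":0.0254,"z":0.0052,"twist":-0.0299}
{"x":0.0031,"y":0.0508,"z":0.0052,"twist":-0.0603}
{"x":0.0092,"y":0.0759,"z":0.0052,"twist":-0.0906}
{"x":0.0176,"y":0.1002,"z":0.0052,"twist":-0.1210}
{"x":0.0283,"y":0.1236,"z":0.0052,"twist":-0.1513}
{"x":0.0411,"y":0.1459,"z":0.0052,"twist":-0.1817}
{"x":0.0561,"y":0.1669,"z":0.0052,"twist":-0.2121}
{"x":0.0729,"y":0.1864,"z":0.0052,"twist":-0.2424}
{"x":0.0915,"y":0.2041,"z":0.0052,"twist":-0.2728}
{"x":0.1118,"y":0.2200,"z":0.0052,"twist":-0.3032}
{"x":0.1335,"y":0.2339,"z":0.0052,"twist":-0.3335}
{"x":0.1563,"y":0.2457,"z":0.0052,"twist":-0.3639}
{"x":0.1802,"y":0.2553,"z":0.0052,"twist":-0.3942}
```

Emit:
{"fn": "play_rows", "kwargs": {
  "series": [
    {"grip":0.21,"x":0,"y":0.025,"z":0.003,"twist":-0.03},
    {"grip":0.21,"x":0.003,"y":0.051,"z":0.003,"twist":-0.06},
    {"grip":0.21,"x":0.009,"y":0.076,"z":0.003,"twist":-0.09},
    {"grip":0.21,"x":0.0175,"y":0.1,"z":0.003,"twist":-0.121},
    {"grip":0.21,"x":0.028,"y":0.1235,"z":0.003,"twist":-0.151},
    {"grip":0.21,"x":0.041,"y":0.146,"z":0.003,"twist":-0.182},
    {"grip":0.21,"x":0.056,"y":0.167,"z":0.003,"twist":-0.212},
    {"grip":0.21,"x":0.073,"y":0.1865,"z":0.003,"twist":-0.242},
    {"grip":0.21,"x":0.0915,"y":0.204,"z":0.003,"twist":-0.273},
    {"grip":0.21,"x":0.112,"y":0.22,"z":0.003,"twist":-0.303},
    {"grip":0.21,"x":0.1335,"y":0.234,"z":0.003,"twist":-0.333},
    {"grip":0.21,"x":0.1335,"y":0.234,"z":0.003,"twist":-0.333}
  ]
}}

```text
clock: 18.43
ee_pos: [0.5392, -0.0233, 0.1816]
ee_rot: [0.847, 0.531, 0.002, 0.002]
ft_force: [0.7, -0.0, 0.6]
width: 0.213
grasp_force: 0.0
```

Run:
```python
from h import *
T=[]
for th in (.5,.41,.32,.24,.17,.12,.085,.06,.045):
    q,a=pin(th); T.append((q[0],q[1],.18,a))
rows(T)
```

```text
from [ 0.5392 -0.0233  0.1816] 64.17 t 18.4333 F [ 0.68 -0.02  0.57] w 0.213
{"x":0.0017,"y":0.0196,"z":0.0033,"twist":-0.0286}
{"x":0.0050,"y":0.0437,"z":0.0033,"twist":-0.0573}
{"x":0.0104,"y":0.0673,"z":0.0033,"twist":-0.0859}
{"x":0.0170,"y":0.0879,"z":0.0033,"twist":-0.1114}
{"x":0.0241,"y":0.1054,"z":0.0033,"twist":-0.1337}
{"x":0.0299,"y":0.1176,"z":0.0033,"twist":-0.1496}
{"x":0.0344,"y":0.1259,"z":0.0033,"twist":-0.1607}
{"x":0.0377,"y":0.1318,"z":0.0033,"twist":-0.1687}
{"x":0.0398,"y":0.1353,"z":0.0033,"twist":-0.1735}
```

Emit:
{"fn": "play_rows", "kwargs": {
  "series": [
    {"grip":0.21,"x":0.002,"y":0.02,"z":0.002,"twist":-0.029},
    {"grip":0.21,"x":0.005,"y":0.044,"z":0.002,"twist":-0.057},
    {"grip":0.21,"x":0.0105,"y":0.067,"z":0.002,"twist":-0.086},
    {"grip":0.21,"x":0.017,"y":0.088,"z":0.002,"twist":-0.111},
    {"grip":0.21,"x":0.024,"y":0.1055,"z":0.002,"twist":-0.134},
    {"grip":0.21,"x":0.03,"y":0.1175,"z":0.002,"twist":-0.15},
    {"grip":0.21,"x":0.03,"y":0.1175,"z":0.002,"twist":-0.15},
    {"grip":0.21,"x":0.03,"y":0.1175,"z":0.002,"twist":-0.15}
  ]
}}

```text
clock: 19.1
ee_pos: [0.5956, -0.0341, 0.1795]
ee_rot: [0.701, 0.713, 0.001, 0.001]
ft_force: [1.1, -0.0, -0.8]
width: 0.212
grasp_force: 0.0
```

```bash
cat >> h.py <<'E'
def tp():
    for cam in("top","side","wrist"):
        im,d=read_camera(cam); S=cloud(cam,d)
        for n in("probe_pin","tip_end"):
            print(cam,n,[(inst(w(cam,o["position"])).round(4).tolist(),round(o["confidence"],2)) for o in nets.place_of(n,cam)[:2]])
        rel=S-np.array([*H,0]); r=np.hypot(rel[...,0],rel[...,1]); im=im.astype(int)
        m=(r>.025)&(r<.12)&(S[...,2]>.144)&(S[...,2]<.153)&(rel[...,1]<0)
        if m.sum()>10:
            q=rel[m][:,:2]; u,s,v=np.linalg.svd(q-np.median(q,0)); a=v[0]*np.sign(-v[0,1]); print(cam,"rod n",m.sum(),"theta",PS-np.pi/2-np.arctan2(a[1],a[0]), "via hinge",PS-np.pi/2-np.median(np.arctan2(q[:,1],q[:,0])), "spread",(s[1]/np.sqrt(len(q))).round(4))
E
python3 - <<'E'
from h import *
p,f,s=pose(); v=p[:2]-H; print(p,f,inst(p),s["ft_force"],"theta tcp",PS-np.pi/2-np.arctan2(v[1],v[0]),"r",np.hypot(*v)); tp()
T=[]
for th in (.1,.085,.07,.06,.05,.045):
    q,a=pin(th); T.append((q[0],q[1],.18,a))
rows(T)
E
```

```text
[ 0.59563822 -0.03409203  0.17946973] 90.90627382398074 [-0.05697476  0.03777263] [ 1.06340332 -0.00338236 -0.77519762] theta tcp 0.14252800297699375 r 0.13358187765337426
top probe_pin [([-0.1546, -0.2021], 0.38)]
top tip_end []
top rod n 238 theta 0.17488584380593575 via hinge 0.15806139894498328 spread 0.0028
side probe_pin [([-0.0562, 0.0366], 0.87)]
side tip_end [([-0.0211, -0.0002], 0.35)]
wrist probe_pin []
wrist tip_end []
wrist rod n 4534 theta 0.15301949171321305 via hinge 0.1308350592926939 spread 0.0028
from [ 0.5949 -0.034   0.1783] 91.08 t 19.55 F [ 1.24  0.   -0.  ] w 0.214
{"x":-0.0030,"y":0.0129,"z":-0.0034,"twist":-0.0065}
{"x":-0.0029,"y":0.0169,"z":-0.0034,"twist":-0.0112}
{"x":-0.0027,"y":0.0209,"z":-0.0034,"twist":-0.0160}
{"x":-0.0026,"y":0.0236,"z":-0.0034,"twist":-0.0192}
{"x":-0.0024,"y":0.0263,"z":-0.0034,"twist":-0.0224}
{"x":-0.0023,"y":0.0277,"z":-0.0034,"twist":-0.0240}
```

Emit:
{"fn": "play_rows", "kwargs": {
  "series": [
    {"grip":0.21,"x":-0.003,"y":0.008,"z":-0.002,"twist":-0.004},
    {"grip":0.21,"x":-0.003,"y":0.015,"z":-0.002,"twist":-0.011},
    {"grip":0.21,"x":-0.003,"y":0.021,"z":-0.002,"twist":-0.016},
    {"grip":0.21,"x":-0.0025,"y":0.0235,"z":-0.002,"twist":-0.019},
    {"grip":0.21,"x":-0.0025,"y":0.0235,"z":-0.002,"twist":-0.019},
    {"grip":0.1,"x":-0.0025,"y":0.0235,"z":-0.002,"twist":-0.019},
    {"grip":0.1,"x":-0.0025,"y":0.0235,"z":-0.002,"twist":-0.019},
    {"grip":0.1,"x":-0.0025,"y":0.0235,"z":-0.002,"twist":-0.019}
  ],
  "force": 20
}}

```text
clock: 20.22
ee_pos: [0.6068, -0.0353, 0.1792]
ee_rot: [0.679, 0.734, -0.0, 0.0]
ft_force: [-1.0, -0.0, 1.3]
width: 0.16
grasp_force: 20.1
```

```bash
cat >> h.py <<'E'
def thp():
    p,f,s=pose(); v=p[:2]-H; print(p,f,inst(p),s["ft_force"],s["width"],"theta tcp",PS-np.pi/2-np.arctan2(v[1],v[0]),"r",np.hypot(*v))
E
python3 - <<'E'
from h import *
thp(); tp(); thp()
rows([(*pin(t)[0],.18,pin(t)[1]) for t in(.055,.05,.045,.04)])
E
```

```text
[ 0.60683422 -0.0352507   0.17921723] 94.51132142353693 [-0.04604756  0.03507278] [-1.00468306 -0.03694209  1.29143593] 0.15954863776483214 theta tcp 0.05957315754979131 r 0.13516699596553322
top probe_pin []
top tip_end []
top rod n 272 theta 0.07520668708064271 via hinge 0.06965291333473322 spread 0.0028
side probe_pin [([-0.045, 0.0352], 0.67)]
side tip_end [([-0.0086, 0.0048], 0.53)]
side rod n 11 theta 0.07073123512236079 via hinge 0.19097073057780367 spread 0.0009
wrist probe_pin [([-0.0465, 0.0377], 0.9)]
wrist tip_end []
wrist rod n 4548 theta 0.06507760879208258 via hinge 0.03792265926568894 spread 0.0028
[ 0.60685548 -0.03525639  0.17919829] 94.51043118927876 [-0.04602729  0.0350642 ] [-0.04886596 -1.67288462 -1.02578624] 0.15829581273327625 theta tcp 0.05941967437472684 r 0.13517436182500794
from [ 0.6069 -0.0353  0.1792] 94.51 t 20.6667 F [-0.05 -1.67 -1.03] w 0.158
{"x":0.0004,"y":0.0012,"z":-0.0016,"twist":-0.0017}
{"x":0.0004,"y":0.0025,"z":-0.0016,"twist":-0.0033}
{"x":0.0004,"y":0.0039,"z":-0.0016,"twist":-0.0049}
{"x":0.0004,"y":0.0052,"z":-0.0016,"twist":-0.0065}
```

Emit:
{"fn": "play_rows", "kwargs": {
  "series": [
    {"grip":0.1,"x":0,"y":0.002,"z":0,"twist":-0.003},
    {"grip":0.1,"x":0,"y":0.0045,"z":0,"twist":-0.005},
    {"grip":0.1,"x":0,"y":0.0045,"z":0,"twist":-0.005},
    {"grip":0.1,"x":0,"y":0.0045,"z":0,"twist":-0.005},
    {"grip":0.3,"x":0,"y":0.0045,"z":0,"twist":-0.005},
    {"grip":0.4,"x":0,"y":0.0045,"z":0,"twist":-0.005},
    {"grip":0.4,"x":0,"y":0.0045,"z":0,"twist":-0.005},
    {"grip":0.4,"x":0,"y":0.0045,"z":-0.07,"twist":-0.005},
    {"grip":0.4,"x":0,"y":0.0045,"z":-0.14,"twist":-0.005},
    {"grip":0.4,"x":0,"y":0.0045,"z":-0.16,"twist":-0.005}
  ]
}}

```text
clock: 21.5
ee_pos: [0.6123, -0.0351, 0.2648]
ee_rot: [0.673, 0.74, 0.003, 0.004]
ft_force: [1.3, -0.4, 1.0]
width: 0.4
grasp_force: 0.0
```

Run:
```python
from h import *
thp(); p,f,s=pose(); rows([(.45,-.16,.30,60),(.35,-.3,.3,40)])
```

```text
[ 0.61231037 -0.03505297  0.26479705] 95.4221121720556 [-0.04059689  0.03450931] [ 1.33558584 -0.4219418   1.01250479] 0.4004935243267226 theta tcp 0.01916421270669133 r 0.1355155765893655
from [ 0.6123 -0.0351  0.2648] 95.42 t 21.5 F [ 1.34 -0.42  1.01] w 0.4
{"x":-0.2181,"y":-0.3468,"z":-0.0704,"twist":0.1968}
{"x":-0.4780,"y":-0.5723,"z":-0.0704,"twist":0.3079}
```

Emit:
{"fn": "play_rows", "kwargs": {
  "series": [
    {"grip":0.4,"x":0,"y":0,"z":-0.06,"twist":0},
    {"grip":0.4,"x":-0.218,"y":-0.347,"z":-0.07,"twist":0.1},
    {"grip":0.4,"x":-0.218,"y":-0.347,"z":-0.07,"twist":0.1},
    {"grip":0.4,"x":-0.218,"y":-0.347,"z":-0.07,"twist":0.1},
    {"grip":0.4,"x":-0.218,"y":-0.347,"z":-0.07,"twist":0.1},
    {"grip":0.4,"x":-0.478,"y":-0.572,"z":-0.07,"twist":0.3},
    {"grip":0.4,"x":-0.478,"y":-0.572,"z":-0.07,"twist":0.3},
    {"grip":0.4,"x":-0.478,"y":-0.572,"z":-0.07,"twist":0.3},
    {"grip":0.4,"x":-0.478,"y":-0.572,"z":-0.07,"twist":0.3},
    {"grip":0.4,"x":-0.478,"y":-0.572,"z":-0.07,"twist":0.3}
  ]
}}

```text
clock: 22.33
ee_pos: [0.3462, -0.3008, 0.2947]
ee_rot: [0.936, 0.352, 0.001, 0.001]
ft_force: [-0.2, -1.4, 0.4]
width: 0.4
grasp_force: 0.0
```

Run:
```python
from h import *
stand(); tp()
for cam in("top","side"):
    im,d=read_camera(cam); S=cloud(cam,d); XY=np.array([*O]); q=S-np.array([*O,0]); X=q[...,0]*np.cos(PS)+q[...,1]*np.sin(PS); Y=-q[...,0]*np.sin(PS)+q[...,1]*np.cos(PS); Z=S[...,2]
    m=(abs(X+.035)<.03)&(abs(Y+.0)<.025)&(Z>.14)&(Z<.165); 
    for a in range(-60,0,4):
        k=m&(X>a/1e3)&(X<=(a+4)/1e3)
        if k.sum()>3: print(cam,a,k.sum(),np.percentile(Y[k],[5,50,95]).round(4),np.median(Z[k]).round(4))
    pm=(Z>.165)&(Z<.215)&(abs(X+.045)<.02)&(abs(Y-.035)<.02); pt=pm&(Z>.203); print(cam,"pin",pm.sum(),np.median(X[pm]),np.median(Y[pm]),"top",pt.sum(),X[pt].mean(),Y[pt].mean())
t,_=read_camera("top"); s,_=read_camera("side")
cv2.imwrite("pics/f1.png",np.vstack([cv2.resize(s[140:240,290:390],(560,300),interpolation=2),cv2.resize(t[130:250,190:370],(560,300),interpolation=2)]))
```

```text
top 1071 foot X -0.0142 lean 8.05 yaw 0.04 Y [-0.0457 -0.045   0.0432  0.0443] Zmax 0.1133 res 0.00053 nets [([-0.007, -0.0012], 0.92), ([-0.2192, 0.0328], 0.79), ([-0.216, 0.1996], 0.74), ([0.0126, 0.0978], 0.16)]
side 739 foot X -0.0159 lean 8.1 yaw 0.01 Y [-0.0463 -0.045   0.0437  0.046 ] Zmax 0.1108 res 0.0005 nets [([-0.208, 0.1995], 0.87), ([-0.2221, 0.0342], 0.86), ([-0.0095, 0.0024], 0.65)]
top probe_pin [([-0.0444, 0.0353], 0.85)]
top tip_end [([0.0023, -0.0051], 0.63), ([-0.1561, -0.2026], 0.56)]
top rod n 304 theta 0.04777390031326667 via hinge 0.05212584022303046 spread 0.0029
side probe_pin [([-0.0404, 0.0347], 0.91)]
side tip_end [([-0.0397, 0.0363], 0.64), ([-0.004, 0.0028], 0.56)]
side rod n 80 theta 0.06421881847340405 via hinge 0.09244396615731243 spread 0.0026
wrist probe_pin []
wrist tip_end []
top -60 23 [-0.0099 -0.0012  0.0074] 0.1478
top -56 37 [-0.0084  0.0035  0.0108] 0.1569
top -52 35 [-0.0079  0.0033  0.0212] 0.1562
top -48 48 [-0.0078  0.008   0.0231] 0.1555
top -44 43 [-0.0097  0.0057  0.0231] 0.1559
top -40 32 [-0.0098  0.0007  0.0094] 0.1563
top -36 14
[... 462 characters left out ...]
.0002  0.0133] 0.1489
side -56 24 [-0.0106 -0.0069  0.0095] 0.1516
side -52 24 [-0.0102 -0.0084  0.0095] 0.1535
side -48 24 [-0.0106 -0.0078  0.0093] 0.1538
side -44 22 [-0.0106 -0.0082  0.0117] 0.1533
side -40 19 [-0.0104 -0.0071  0.0101] 0.1559
side -36 5 [-0.0044 -0.0029 -0.0017] 0.1461
side -32 13 [-0.0051 -0.0032  0.0022] 0.1484
side -28 8 [-0.0063 -0.0038 -0.0005] 0.1478
side -24 9 [-0.0054 -0.0032  0.0018] 0.1475
side -20 11 [-0.0058 -0.0036  0.0012] 0.148
side -16 4 [-0.0024 -0.0014 -0.0012] 0.1482
side -12 7 [-0.005  -0.0027 -0.0005] 0.1475
side -8 65 [-0.0216 -0.0007  0.0234] 0.149
side pin 120 -0.04651063438987507 0.03141180902601365 top 24 -0.04600168373520538 0.03360434790388749
```

View pics/f1.png

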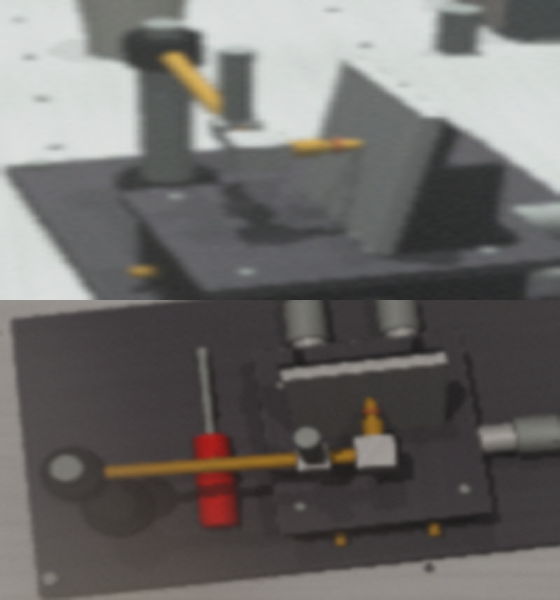

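```bash
python3 -c "
from h import *
print(env.sign_off())"
```

```text
the job is handed in; nothing more can be done
None
```

The job is handed in at about 23 s of the 72 s allowed. The plate stands flat on the fence, leaning 8.1° and centred to within about 1 mm. The probe's spring tip presses on it about 5.5 mm of its 12 mm travel, and the robot is clear of everything. The loose items were not touched on purpose; the screwdriver looked unmoved in the last picture, the objective and tray were out of its view.

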